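# Hold a spread snap ring at the groove of a tube spinner's spindle

## Task

Pick up the orange-handled snap-ring pliers by squeezing the handles fully together, so that the brass ring on their tips spreads, and bring the spread ring from above over the bare spindle, the one of the two tube spinners that has no brass ring yet. Lower it gently until the ring is level with the black groove, and finish right there, still squeezing: ring spread around the spindle at the groove, level, not pressing on the spinner, the pliers carried by the gripper alone. Do not knock the other lab things about.

Things in the scene. Friction and masses are not known exactly. Their poses are not given: they have to be found in the camera images.
- plier_grip (a point): Grip point of the snap-ring pliers (loose, 0.15 kg, 175 mm long): midway between the two orange handles, half-way up them, 103 mm behind the ring's centre. x from handles to ring, y left, z up. Handles 14 mm tall, here 41 mm over their outer faces free and 30 mm fully squeezed (faces then parallel to x); they run from 25 mm ahead of this point to 50 mm behind it.
- plier_rest: White rest (fixed) on which the pliers lie flat, handles' underside 30 mm above the table. Origin on the table under the pliers' pivot (55 mm ahead of the grip point, a few mm of play); x along the pliers. Beside and under the grip point it is only 8 mm high, so fingers may reach 20 mm below the handles; a cross block 64 mm wide, 30 mm high starts 34 mm behind the grip point.
- ring_centre (a point): Centre of the brass snap ring fixed on the pliers' tips, half-way through its 4 mm thickness; 103 mm ahead of the grip point and 4 mm lower, always on the pliers' middle line. Same axes. About 36 mm outside. Its bore is 22 mm with handles free and about 31 mm crosswise fully squeezed: some 2.5 mm of room all round the 24 mm spindle.
- pliers_left (a joint): Swing of the left pliers arm, rad: 0 handles free and ring closed, about 0.10 fully squeezed and ring spread. Squeezing takes about 6 N at first, 9 N at the end, then meets a hard stop, where a stronger grip (60 N) is safe. Let go, a spring opens the handles and closes the ring.
- pliers_right (a joint): The same for the right arm; the two arms move together.
- groove (a point): Middle of the groove on the bare spindle's axis, z up, 102 mm above the table: a black band 10 mm high, 20 mm across, on an upright steel spindle 24 mm across. Fixed machine: white housing 124 mm square, 48 mm high; blue rotor 108 mm across up to 66 mm; hub 36 mm across up to 82 mm. Which of the two spinners is bare, and where they stand, changes.
- stub_top (a point): Centre of the top of the bare spindle, 122 mm above the table; its last 5 mm taper to 16 mm across. z up.
- done_top (a point): Top of the other spinner's spindle: an identical fixed machine that already has its brass ring in the groove. Leave it alone. z up.
- bottle_a: Clear plastic bottle, orange cap, 66 mm wide, 150 mm tall, right side. Loose; leave it alone. Origin at the middle of its underside.
- bottle_b: Clear plastic bottle, orange cap, 72 mm wide, 170 mm tall, far right. Loose; leave it alone. Origin at the middle of its underside.
- bottle_c: Clear plastic bottle, orange cap, 60 mm wide, 140 mm tall, left side. Loose; leave it alone. Origin at the middle of its underside.
- cup: Small white cup, 60 mm wide, 40 mm tall, near the robot. Loose; leave it alone. Origin at the middle of its underside.
- ring_dish: Small glass dish 60 mm wide, 12 mm tall, with a brass ring in it; not needed. Loose; leave it alone. Origin at the middle of its underside.
- tube_rack: White tube rack 90 x 200 mm with capped tubes, 82 mm tall, left side. Loose; leave it alone. Origin at the middle of its underside.
- caliper: Caliper lying on the table, 160 mm long, 10 mm tall; not needed. Loose; leave it alone. Origin at the middle of its underside.
Mind the look-alikes: they are no part of the job. Of the things like the part that bears plier_grip, leave any that is blue; of the rest the smaller one is meant. What is shaped like the part that bears groove but green is not meant.

How it is judged:
By the outcome, as a careful person would: the job done as asked, in the order asked, and still so for the second after the job is handed in, while the arm keeps its last pose, push and grip.
It also fails if it takes over 38 s, if anything falls off the work surface, if the arm or the gripper's body presses on something with over 40 N, if the wrist force passes 120 N, or if a joint passes its speed limit or range.

## Robot

A 6-joint arm with a two-finger parallel gripper is mounted at the origin on the work surface. World frame = base frame: x ahead of the robot, y to its left, z up, the work surface at z = 0. Lengths are in mm, angles in rad, forces in N, time in s.
With the tool pointing down it reaches from about 425 to 950 mm from the base axis. Payload 3.5 kg.
Tool frame: the origin (TCP) lies midway between the tips of the shut fingers; the grasp point (between the pads) lies 19 mm behind it; z points along the fingers, x is the direction in which the jaws open and shut, and the axes are right-handed (so a half turn about z gives the same grasp; the last joint's range is limited). The gripper opens to 85 mm and grips with 20 to 120 N. Pads are 22 mm wide; open, the fingers measure 114 mm over their backs; the gripper's body (76 mm by 85 mm) begins 54 mm behind the grasp point. The pads swing forward as they close: fully open they stand 13 mm farther back than shut.
Start: joints at [1.078, 0.286, 1.577, -0, 1.279, -0.15], TCP at [226.848, 635.725, 231.325] pointing down, gripper open.
Joint ranges: [-2.77, 2.77], [-0.9, 2.22], [0.21, 2.48], [-1.53, 4.67], [0.24, 2.81], [-2.84, 2.84]. Speed limits (rad/s): [2.79, 2.79, 3.14, 3.14, 3.14, 3.14].

## Interface

Orientations are given as a rotation vector (axis times angle).
In Python, from rig import manip gives the robot as it stands. The module is installed in compiled form; this text tells all that it offers.
- The arm moves only by the tool play_rows, never from a script. Its argument "rows" is a list of rows, each a list of 4 numbers: the shift along the tool's x, y, z in cm, then the turn about the tool's z in degrees. A call has exactly 5 rows; each row is the pose to reach, as a shift and turn from the pose commanded when the call began, along the tool's axes at that moment; what a row does not reach only later rows make up. A row lasts 1/12 s, in which the tool goes at most 41.7 mm and 7.16 degrees, less where a joint would pass 70% of its speed; a pose out of reach is approached as far as the arm can. A call with a gripper value outside its range is refused whole. "fingers" is the closure in counts, from 0 (fully open) to 255 (shut), set as the call begins (left out, the last holds). The fingers move at their own pace and stop on an object; "newtons" is the grip in N (left out, the last holds). Time passes only in rows, so rows that repeat a pose let the fingers close, or fill a call up. It gives the time, the measured TCP pose, the force and the opening at its end, in the units of the state.
- manip.get_state(): the state, without advancing time (a new reading comes with each control period).
- manip.get_image(name): name is "scene" or "side" or "wrist"; returns a dict with "image" (480x640x3 uint8, red, green, blue), "depth" (480x640 float32, mm along the optical axis (not along the pixel's ray), 0 where there is no reading), "fx", "fy", "cx", "cy" (pixels), "k1" (the pictures are not rectified: a ray, as slopes to the right and down, at radius r is drawn at 1 + k1 r^2 times it, then the intrinsics apply), "R" (3x3) and "t" (3): a world point X has camera coordinates R X + t; the wrist camera has in their place "tool_from_camera" (4x4, takes a point from camera to tool coordinates, whose origin is the TCP and whose axes are the tool frame's). Camera axes: x right, y down, z forward; pixel columns grow to the right and rows downward; lengths in mm; the calibration is good to about 2 mm. A picture is of the moment at which its call begins: read the wrist's pose just before it.
- manip.sign_off(): hands the job in, once; it reports no verdict.
The state is a dict: "time": time; "q": joint angles; "qd": joint speeds; "effort": joint torques, N m; "tcp_pos": TCP position; "tcp_rot": TCP orientation; "ft_force": force on the tool from outside, world axes, zero at the start; "moment": the same for the moment, N m; "gripper_width": finger opening in mm.
Only numpy, scipy, OpenCV 4.12 (cv2) and the standard library are available. Lean on these libraries where they do the work, as an engineer would, in place of code of your own. Each camera call takes 0.05 s, during which the arm holds its last target.

## Working session

There is one attempt and no reset: what is moved stays moved. The work goes in short steps, Python scripts to look and compute and a tool call to move; the robot and the scene stay as the last step left them, time stands still between calls to the robot, and variables do not carry over. Pictures are saved under pics/ and viewed, and the job is handed in when it is done.

Besides the shell and the picture viewer there is one more tool, called after ">>>" as name(argument=value, ...) on one line, values as JSON. play_rows: Moves the arm, as the interface text tells. Its arguments: {"type":"object","properties":{"rows":{"type":"array","items":{"type":"array","items":{"type":"number"}}},"fingers":{"type":"number"},"newtons":{"type":"number"}},"required":["rows"]}

```bash
mkdir -p pics; cat > h.py <<'E'
import numpy as np, cv2, pickle
from scipy.spatial.transform import Rotation as Ro
from rig import manip
def grab(name,tag):
    s=manip.get_state()
    d=manip.get_image(name); d=dict(d)
    if name=='wrist':
        T=np.eye(4);T[:3,:3]=Ro.from_rotvec(s['tcp_rot']).as_matrix();T[:3,3]=s['tcp_pos']
        C=T@np.array(d['tool_from_camera']); d['R']=C[:3,:3].T; d['t']=-C[:3,:3].T@C[:3,3]
    pickle.dump(d,open(f'{tag}.pkl','wb'))
    cv2.imwrite(f'pics/{tag}.png',d['image'][:,:,::-1]); return d
def load(tag): return pickle.load(open(f'{tag}.pkl','rb'))
def ray(d,u,v):
    xd=(u-d['cx'])/d['fx']; yd=(v-d['cy'])/d['fy']; x,y=xd,yd
    for _ in range(20):
        k=1+d['k1']*(x*x+y*y); x,y=xd/k,yd/k
    R=np.array(d['R']);t=np.array(d['t']).ravel()
    return -R.T@t, R.T@np.array([x,y,1.])
def atz(d,u,v,z):
    o,r=ray(d,u,v); return o+r*(z-o[2])/r[2]
def dep(d,u,v):
    o,r=ray(d,u,v); return o+r*d['depth'][int(round(v)),int(round(u))]
def tri(*obs):
    A=np.zeros((3,3));b=np.zeros(3);L=[]
    for d,u,v in obs:
        o,r=ray(d,u,v); r=r/np.linalg.norm(r);P=np.eye(3)-np.outer(r,r);A+=P;b+=P@o;L.append((P,o))
    X=np.linalg.solve(A,b); return X,[round(float(np.linalg.norm(P@(X-o))),1) for P,o in L]
def proj(d,X):
    c=np.array(d['R'])@np.asarray(X,float)+np.array(d['t']).ravel(); x,y=c[:2]/c[2];k=1+d['k1']*(x*x+y*y)
    return np.round([x*k*d['fx']+d['cx'],y*k*d['fy']+d['cy']],1)
def crop(tag,x0,y0,w,h,f,out):
    im=cv2.imread(f'pics/{tag}.png')[y0:y0+h,x0:x0+w]; cv2.imwrite(f'pics/{out}.png',cv2.resize(im,None,fx=f,fy=f,interpolation=cv2.INTER_CUBIC))
E
python3 - <<'E'
from h import *
for n in ['scene','side','wrist']: d=grab(n,n+'0'); print(n,d['fx'],d['k1'],-np.array(d['R']).T@np.array(d['t']).ravel())
print(manip.get_state())
E
```

```text
scene 579.3402821941507 -0.1286316390351674 [1481.50232937  281.21805883 1128.44444427]
side 565.8868306868642 -0.175279749760476 [ 287.20060828 1002.8817206  1080.27346163]
wrist 417.7643586619985 -0.03507993725765684 [158.57096328 659.50175784 372.63321261]
{'time': 0.15, 'q': array([ 1.07798846e+00,  2.87009144e-01,  1.57785381e+00, -3.59551190e-05,
        1.27860414e+00, -1.50036774e-01]), 'qd': array([-2.62123211e-04, -1.91208554e-03, -5.42301990e-03, -8.27426483e-04,
        6.01853239e-04, -2.03249989e-05]), 'effort': array([ 1.37069153e-03, -4.06600964e+01, -2.93141145e+01, -9.17116563e-05,
        3.92836097e-03,  9.56009927e-06]), 'tcp_pos': array([226.62187175, 635.26977107, 230.22652077]), 'tcp_rot': array([ 2.56703685,  1.80954586, -0.00260817]), 'ft_force': array([ 0.0884152 ,  0.32842638, -0.24507155]), 'moment': array([-0.03571017,  0.0191364 ,  0.03867716]), 'gripper_width': 85.2815757730949}
```

View pics/scene0.png

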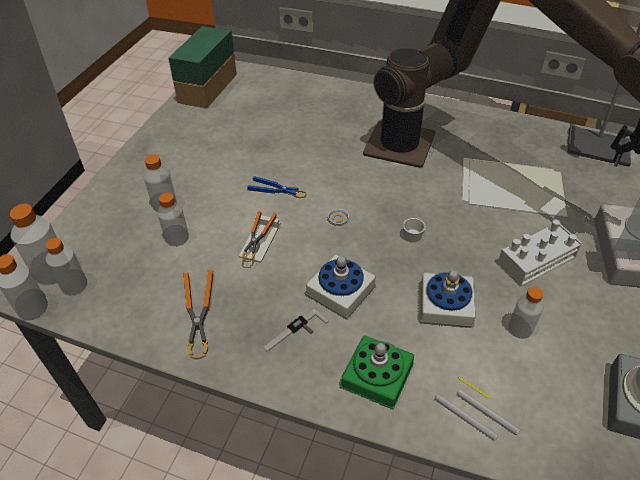

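View pics/side0.png

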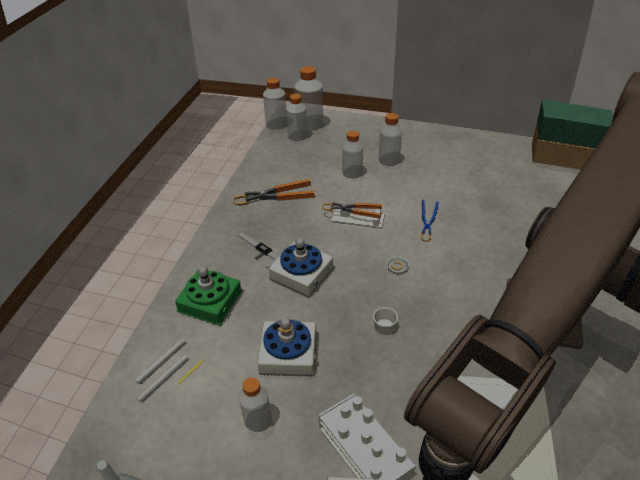

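View pics/wrist0.png

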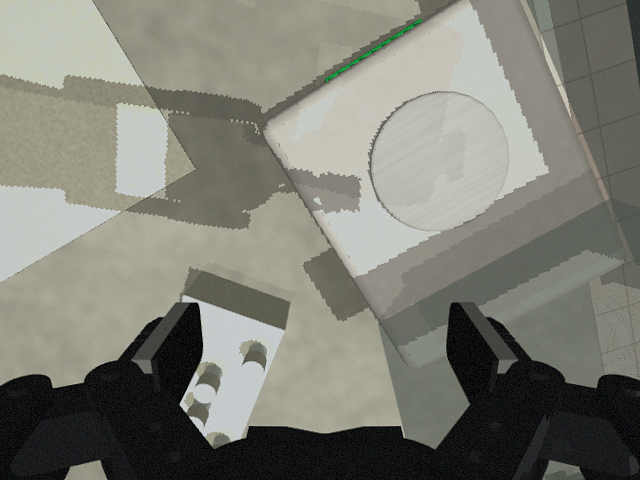

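```bash
python3 - <<'E'
from h import *
crop('scene0',225,195,160,120,5,'c_scene')
crop('scene0',300,240,180,100,4,'c_sp')
crop('side0',310,185,90,60,8,'c_side')
crop('side0',240,220,120,120,5,'c_sidesp')
E
```

```text
(no output)
```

View pics/c_scene.png

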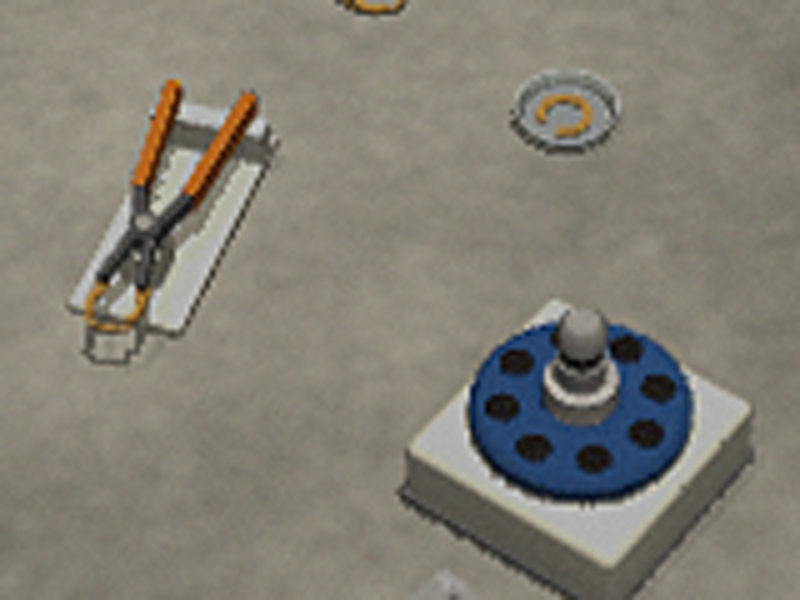

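View pics/c_sp.png

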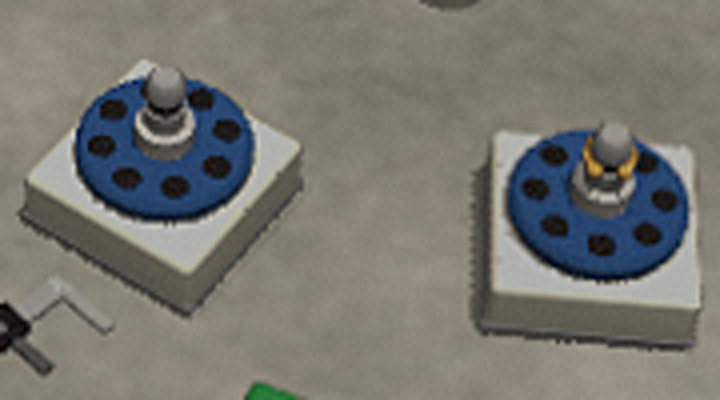

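View pics/c_side.png

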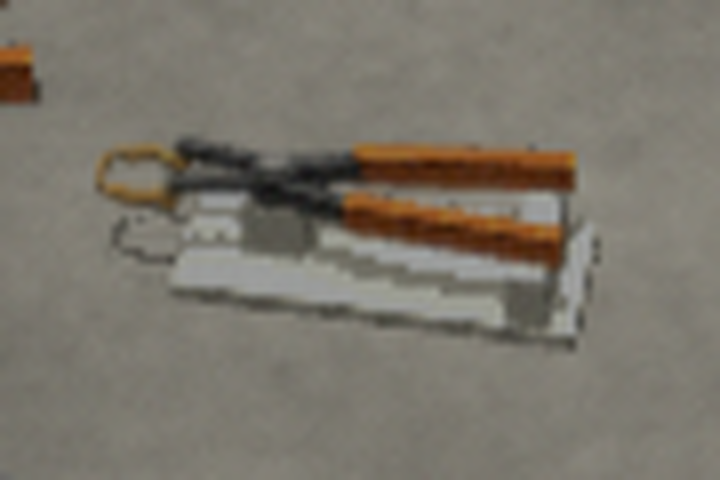

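View pics/c_sidesp.png

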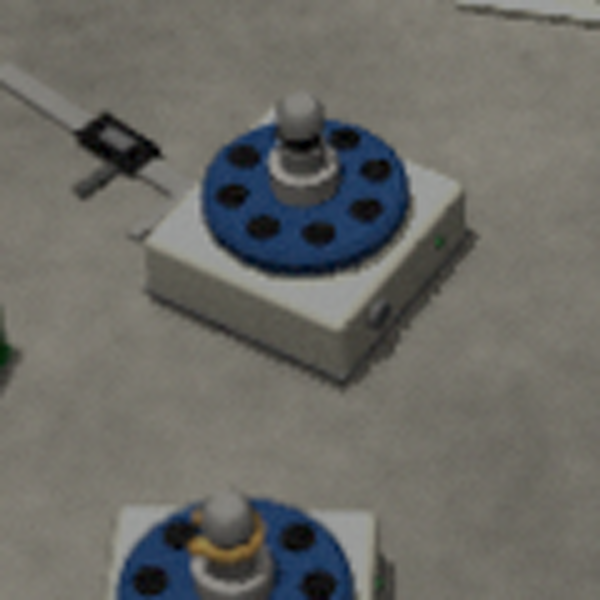

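```bash
python3 - <<'E'
from h import *
np.set_printoptions(precision=1,suppress=True)
s=load('scene0');e=load('side0')
S=lambda x,y:(225+x/5-.4,195+y/5-.4)
D=lambda x,y:(310+x/8-.4,185+y/8-.4)
print('ring',tri((s,*S(116,306)),(e,*D(140,176))),atz(s,*S(116,306),33),atz(e,*D(140,176),33))
print('endA',tri((s,*S(174,85)),(e,*D(572,155))))
print('endA/B', [tri((s,*S(*a)),(e,*D(*b))) for a in [(174,85),(250,97)] for b in [(574,157),(564,234)]])
for p in [(174,85),(250,97),(140,184),(190,192),(145,222),(116,306)]: print(p,atz(s,*S(*p),40))
for p in [(574,157),(564,234),(357,157),(345,200)]: print(p,atz(e,*D(*p),44))
# spindle top: dome centres
print('sp',tri((s,225+583/5-.4,195+325/5-.4),(e,240+300/5-.4,220+108/5-.4)))
print('spgroove',tri((s,225+580/5-.4,195+354/5-.4),(e,240+300/5-.4,220+142/5-.4)))
for z in (102,122):print(atz(s,341.2,264,z),atz(e,299.6,246,z))
E
```

```text
ring (array([ 624. , -238. ,   34.7]), [1.0, 1.0]) [ 623.6 -237.8   33. ] [ 624.3 -241.4   33. ]
endA (array([ 471.7, -273.4,   43.9]), [3.0, 3.0])
endA/B [(array([ 471. , -273.8,   42.9]), [2.9, 2.9]), (array([ 466.3, -271.1,   23.7]), [9.9, 9.9]), (array([ 471.3, -233. ,   62. ]), [14.9, 14.9]), (array([ 466.4, -230.6,   42.8]), [2.5, 2.5])]
(174, 85) [ 471.3 -272.5   40. ]
(250, 97) [ 466.4 -229.6   40. ]
(140, 184) [ 546.2 -258.8   40. ]
(190, 192) [ 542.9 -231.4   40. ]
(145, 222) [ 570.5 -244.8   40. ]
(116, 306) [ 629.  -234.5   40. ]
(574, 157) [ 470.  -276.7   44. ]
(564, 234) [ 465.5 -232.7   44. ]
(357, 157) [ 546.7 -257.8   44. ]
(345, 200) [ 545.6 -232.7   44. ]
sp (array([629.2,  12.6, 119.6]), [1.2, 1.2])
spgroove (array([629.4,  12.3,  97.3]), [0.2, 0.2])
[628.5  13.4 102. ] [630.   10.2 102. ]
[645.1  18.6 122. ] [622.9  30.5 122. ]
```

Seen: blue pliers at scene (275,188); large orange at (198,310), lying on the table; small orange at (255,238), lying on the white rest. The small orange pair is the one meant: it isn't blue, it's the smaller, and it's on the rest. Spinners: the blue/white one at (341,280) shows a bare black groove. The one at (448,295) has its brass ring, and (378,370) is the green look-alike. So the bare spindle is the one at (341,265).

Measured: ring ≈ (624,-239,34.7), handle ends mid ≈ (469,-252,43), spindle ≈ (629,12). The heights agree with the text.

```bash
cat >> h.py <<'E'
def T_of(pos,yawdeg):
    y=np.radians(yawdeg); x=np.array([np.cos(y),np.sin(y),0]); z=np.array([0,0,-1.]); return np.array(pos,float),np.stack([x,np.cross(z,x),z],1)
def cur():
    s=manip.get_state(); M=Ro.from_rotvec(s['tcp_rot']).as_matrix(); return np.array(s['tcp_pos']),M
def step(a,b):
    pa,Ma=a;pb,Mb=b; sh=Ma.T@(pb-pa)/10; dR=Ma.T@Mb; return np.round(sh,2),round(float(np.degrees(np.arctan2(dR[1,0],dR[0,0]))),1)
E
python3 - <<'E'
from h import *
d=load('wrist0');print(np.round(d['tool_from_camera'],3))
a=T_of((226.85,635.73,231.3),70.36)
az=np.linspace(70.36,-25.4,7);r=np.linspace(675,560,7);yw=np.linspace(70.36,-84.8,7);zz=np.linspace(231,215,7)
for i in range(1,7):
    b=T_of((r[i]*np.cos(np.radians(az[i])),r[i]*np.sin(np.radians(az[i])),zz[i]),yw[i])
    print(step(a,b),np.round(b[0])); a=b
E
```

```text
[[   1.      -0.      -0.      -0.277]
 [   0.       0.96     0.281  -72.253]
 [   0.      -0.281    0.96  -142.541]
 [   0.       0.       0.       1.   ]]
(array([-4.44, 18.04,  0.3 ]), 25.9) [382. 533. 228.]
(array([-1.3 , 18.  ,  0.27]), 25.9) [499. 396. 226.]
(array([ 1.71, 17.43,  0.27]), 25.9) [571. 236. 223.]
(array([ 4.48, 16.38,  0.27]), 25.9) [594.  68. 220.]
(array([ 6.95, 14.92,  0.27]), 25.9) [571. -95. 218.]
(array([ 9.06, 13.1 ,  0.27]), 25.9) [ 506. -240.  215.]
```

>>> play_rows(rows=[[-0.9,3.6,0.1,5.2],[-1.8,7.2,0.1,10.4],[-2.7,10.8,0.2,15.6],[-3.6,14.4,0.3,20.8],[-4.4,18.0,0.3,25.9]], fingers=0)

```text
time: 0.57
tcp_pos: [382.4, 532.4, 227.6]
tcp_rot: [2.91, 1.182, -0.002]
ft_force: [-0.8, 1.3, 0.1]
gripper_width: 85.5
```

>>> play_rows(rows=[[-0.3,3.6,0.1,5.2],[-0.5,7.2,0.1,10.4],[-0.8,10.8,0.2,15.6],[-1.0,14.4,0.3,20.8],[-1.3,18.0,0.3,25.9]])

```text
time: 0.98
tcp_pos: [499.1, 394.6, 224.7]
tcp_rot: [3.101, 0.5, -0.001]
ft_force: [0.7, 0.7, -0.0]
gripper_width: 85.2
```

>>> play_rows(rows=[[0.3,3.5,0.1,5.2],[0.7,7.0,0.1,10.4],[1.0,10.5,0.2,15.6],[1.4,14.0,0.3,20.8],[1.7,17.4,0.3,25.9]])

```text
time: 1.4
tcp_pos: [570.1, 234.8, 221.7]
tcp_rot: [3.134, -0.208, -0.001]
ft_force: [0.2, 0.2, -0.1]
gripper_width: 85.7
```

>>> play_rows(rows=[[0.9,3.3,0.1,5.2],[1.8,6.6,0.1,10.4],[2.7,9.8,0.2,15.6],[3.6,13.1,0.3,20.8],[4.5,16.4,0.3,25.9]])

```text
time: 1.82
tcp_pos: [593.2, 66.7, 218.8]
tcp_rot: [3.008, -0.905, -0.001]
ft_force: [0.9, 0.2, 0.3]
gripper_width: 85.6
```

```bash
python3 - <<'E'
from h import *
d=grab('wrist','w1')
s=manip.get_state();print(s['time'],s['tcp_pos'],s['q'])
a=cur();print(step(a,T_of((571,-95,217),-58.9)))
E
```

```text
1.8667 [594.29801124  60.98769455 218.85363017] [-0.0655472   0.12810793  1.78489738 -0.00475487  1.22843409  0.52768654]
(array([ 6.77, 14.25,  0.26]), 25.0)
```

View pics/w1.png

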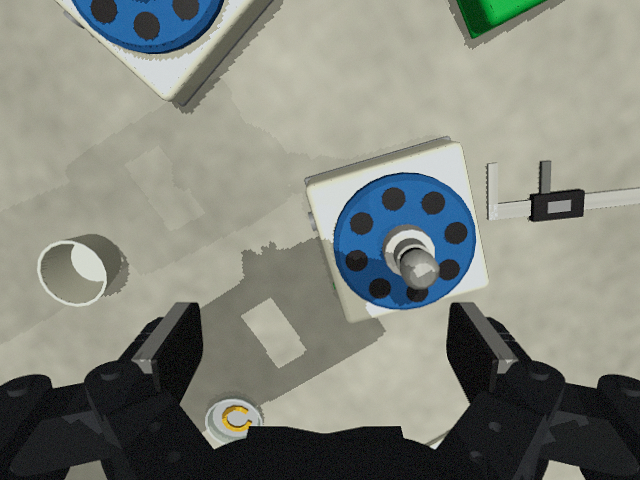

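>>> play_rows(rows=[[1.4,3.0,0.1,5.2],[2.8,6.0,0.1,10.4],[4.2,9.0,0.2,15.6],[5.6,12.0,0.3,20.8],[7.0,14.9,0.3,25.9]])

```text
time: 2.28
tcp_pos: [569.6, -95.9, 215.8]
tcp_rot: [2.729, -1.556, -0.001]
ft_force: [0.9, 1.3, 0.3]
gripper_width: 85.1
```

>>> play_rows(rows=[[2.2,3.3,0.1,6.5],[4.5,6.5,0.1,13.0],[6.8,9.8,0.2,19.5],[9.1,13.1,0.3,25.9],[9.1,13.1,0.3,25.9]])

```text
time: 2.7
tcp_pos: [502.0, -245.3, 212.9]
tcp_rot: [2.304, -2.132, 0.001]
ft_force: [0.5, -0.7, 0.1]
gripper_width: 85.4
```

```bash
python3 - <<'E'
from h import *
s=manip.get_state();print(s['time'],s['tcp_pos'],s['qd'])
d=grab('wrist','w2')
s=manip.get_state();print(s['time'],s['tcp_pos'],s['qd'])
d=grab('wrist','w2b')
s=manip.get_state();print(s['time'],s['tcp_pos'],s['tcp_rot'],s['q'])
E
```

```text
2.7 [ 502.04757469 -245.3122677   212.93333111] [ 0.08455446 -0.00391149  0.00252308  0.07644907  0.01878149 -0.04341707]
2.75 [ 503.18094125 -242.79477616  212.95777755] [ 0.06903688 -0.00199935  0.00238319  0.02935273  0.00769088 -0.01060587]
2.8 [ 503.92374882 -241.10145588  212.97896682] [-2.31286257e+00  2.12561880e+00  1.27873438e-03] [-6.28061793e-01  4.71827227e-02  1.88280329e+00  4.39986237e-04
  1.21237859e+00  8.58257128e-01]
```

View pics/w2b.png

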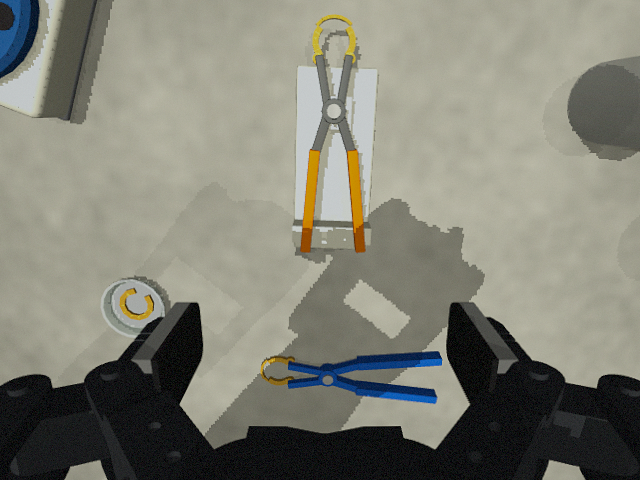

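```bash
python3 - <<'E'
from h import *
crop('w2b',285,5,100,130,4.5,'c2a'); crop('w2b',285,135,100,130,4.5,'c2b')
a=cv2.imread('pics/c2a.png');b=cv2.imread('pics/c2b.png');cv2.imwrite('pics/c2.png',np.hstack([a[:585],b[:585]])[:585,:]);print(a.shape)
E
```

```text
(585, 450, 3)
```

View pics/c2.png

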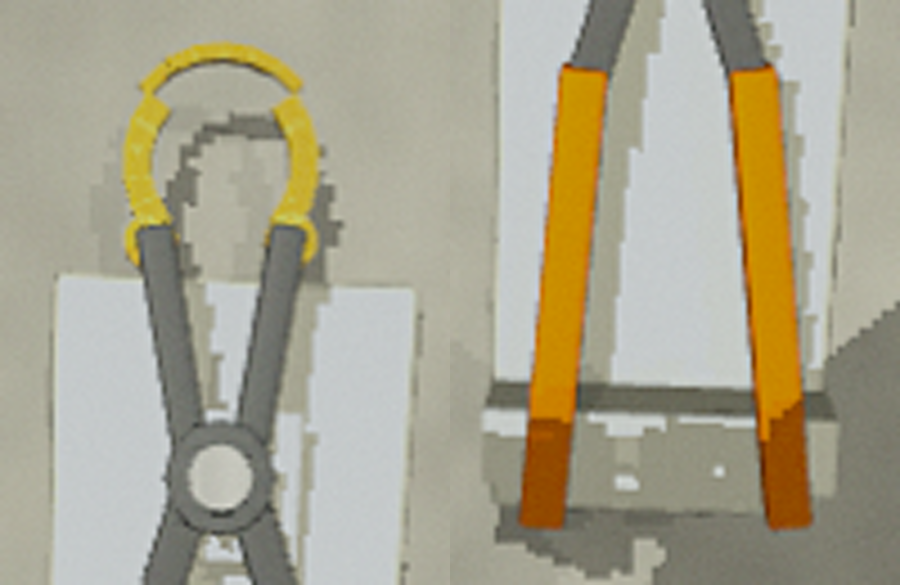

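```bash
python3 - <<'E'
from h import *
np.set_printoptions(precision=1,suppress=True)
d=load('w2b')
A=lambda x,y:(285+x/4.5-.4,5+y/4.5-.4); B=lambda x,y:(285+x/4.5-.4,135+y/4.5-.4)
s=load('scene0');e=load('side0')
ring=A(221,142);
print('ring33',atz(d,*ring,33),'pivot44',atz(d,*A(220,477),46))
P={}
for n,p in dict(fl=(134,68),fr=(304,68),rl=(93,527),rr=(340,527)).items(): P[n]=atz(d,*B(*p),44); print(n,P[n],dep(d,*B(p[0],p[1]+(8 if n[0]=='f' else -8))))
S=lambda x,y:(225+x/5-.4,195+y/5-.4)
print('tri ring',tri((d,*ring),(s,*S(116,306)),(e,327.1,206.6)))
print('tri pivot',tri((d,*A(220,477)),(s,*S(145,222))))
print('tri rl',tri((d,*B(93,527)),(s,*S(250,92)),(e,380.1,213.8)),tri((d,*B(340,527)),(s,*S(174,82)),(e,381.3,204.2)))
f=(P['fl']+P['fr'])/2; r=(P['rl']+P['rr'])/2; rg=atz(d,*ring,33)
for a,b in((f,r),(rg,r),(rg,f)): v=a-b; print(np.degrees(np.arctan2(v[1],v[0])),np.hypot(*v[:2]))
print(f,r, np.linalg.norm(P['rl']-P['rr']),np.linalg.norm(P['fl']-P['fr']))
u=(f-r)[:2]/np.linalg.norm((f-r)[:2]); print('grip', r[:2]+50*u, f[:2]-25*u)
w=load('w1')
E
```

```text
ring33 [ 625.4 -239.4   33. ] pivot44 [ 574.3 -243.4   46. ]
fl [ 545.5 -231.9   44. ] [ 544.4 -232.    45.2]
fr [ 547.8 -259.6   44. ] [ 546.5 -259.7   43.8]
rl [ 466.1 -230.7   44. ] [ 467.1 -230.5   42.9]
rr [ 469.6 -273.7   44. ] [ 470.8 -273.7   43.2]
tri ring (array([ 624.4, -238.7,   34.5]), [1.1, 1.4, 0.9])
tri pivot (array([ 574.1, -243.2,   44.1]), [0.4, 0.4])
tri rl (array([ 465.9, -230.4,   44.5]), [0.4, 1.4, 1.4]) (array([ 470.3, -273.6,   44.1]), [0.7, 2.4, 2.0])
4.677047013420973 79.12260009005942
4.62639246713915 158.0738995291426
4.575628055456219 78.95136134937279
[ 546.7 -245.7   44. ] [ 467.8 -252.2   44. ] 43.21332742918983 27.764371361488738
grip [ 517.6 -248.1] [ 521.7 -247.8]
```

```bash
python3 - <<'E'
from h import *
a=cur();s=manip.get_state();print(s['tcp_pos'],Ro.from_matrix(a[1]).as_matrix()[:,0],step(a,T_of((521,-248,100),-85.35)))
c=T_of((506,-240,214.7),-84.96);print(step(c,T_of((521,-248,100),-85.35)))
b=load('scene0');print(atz(b,172,235,10),atz(b,172,225,0))
E
```

```text
[ 503.92374882 -241.10145588  212.97896682] [ 8.42228539e-02 -9.96446609e-01 -8.16378264e-04] (array([ 0.84, -1.65, 11.3 ]), 0.2)
(array([ 0.93, -1.42, 11.47]), 0.4)
[ 605.07785242 -476.27452722   10.        ] [ 563.14130465 -502.6510574     0.        ]
```

>>> play_rows(rows=[[0.2,-0.4,2.5,0.3],[0.5,-0.8,5.0,0.3],[0.9,-1.5,8.0,0.3],[0.9,-1.5,10.5,0.3],[0.9,-1.5,11.4,0.3]])

```text
time: 3.22
tcp_pos: [518.9, -244.5, 94.7]
tcp_rot: [2.313, -2.125, -0.012]
ft_force: [-0.2, 0.7, -0.8]
gripper_width: 85.3
```

```bash
python3 - <<'E'
from h import *
grab('wrist','w3')
a=cur();s=manip.get_state();print(s['time'],s['tcp_pos'],a[1][:,0],s['qd'].round(3),step(a,T_of((521,-248,16),-85.35)))
E
```

```text
3.2667 [ 518.49035863 -244.42663421   94.47894773] [ 0.08392916 -0.99645453 -0.00585403] [-0.006 -0.047 -0.028 -0.001  0.052  0.002] (array([ 0.42, -0.27,  7.84]), 0.2)
```

View pics/w3.png

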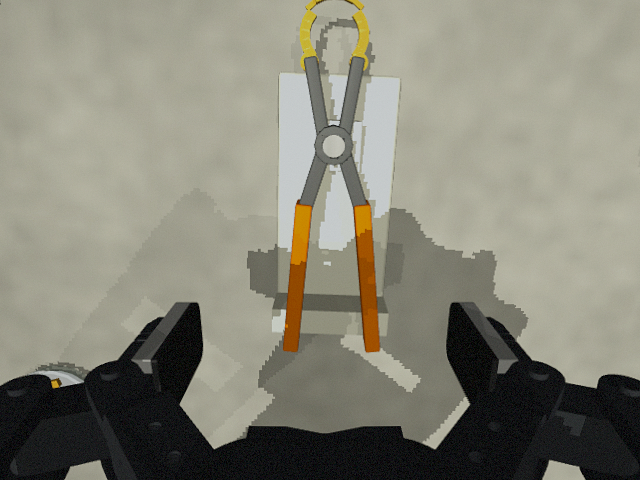

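```bash
python3 - <<'E'
from h import *
np.set_printoptions(precision=1,suppress=True)
d=load('w3')
print('pivot',atz(d,333,146,44),tri((d,333,146),(load('w2b'),285+220/4.5-.4,5+477/4.5-.4)))
f=(atz(d,304,206,44)+atz(d,362,206,44))/2; r=(atz(d,291.5,350,44)+atz(d,372.5,350,44))/2
print(f,r,np.degrees(np.arctan2(*(f-r)[1::-1])))
u=(f-r)[:2]/np.linalg.norm((f-r)[:2]); print('grip', r[:2]+50*u, f[:2]-25*u)
a=cur();print(a[0],a[1])
E
```

```text
pivot [ 573.9 -243.4   44. ] (array([ 574.3, -243.3,   48.6]), [0.1, 0.1])
[ 546.1 -245.9   44. ] [ 468.7 -252.4   44. ] 4.784029266280361
grip [ 518.5 -248.2] [ 521.2 -248. ]
[ 518.5 -244.4   94.5] [[ 0.1 -1.  -0. ]
 [-1.  -0.1  0. ]
 [-0.   0.  -1. ]]
```

>>> play_rows(rows=[[0.2,-0.1,1.5,0.2],[0.4,-0.2,3.0,0.2],[0.4,-0.2,4.5,0.2],[0.4,-0.2,5.5,0.2],[0.4,-0.2,5.5,0.2]])

```text
time: 3.68
tcp_pos: [522.1, -250.2, 43.1]
tcp_rot: [2.307, -2.132, -0.005]
ft_force: [-0.9, 0.1, 0.5]
gripper_width: 85.4
```

```bash
python3 - <<'E'
from h import *
grab('wrist','w4')
a=cur();s=manip.get_state();print(s['time'],s['tcp_pos'],a[1][:,0],s['qd'].round(3),step(a,T_of((520.5,-248,16),-85.3)))
E
```

```text
3.7333 [ 522.66879511 -250.72813726   44.23189844] [ 7.89274606e-02 -9.96880001e-01 -8.48226496e-04] [-0.007 -0.02  -0.021 -0.    -0.     0.001] (array([-0.29,  0.19,  2.82]), -0.2)
```

View pics/w4.png

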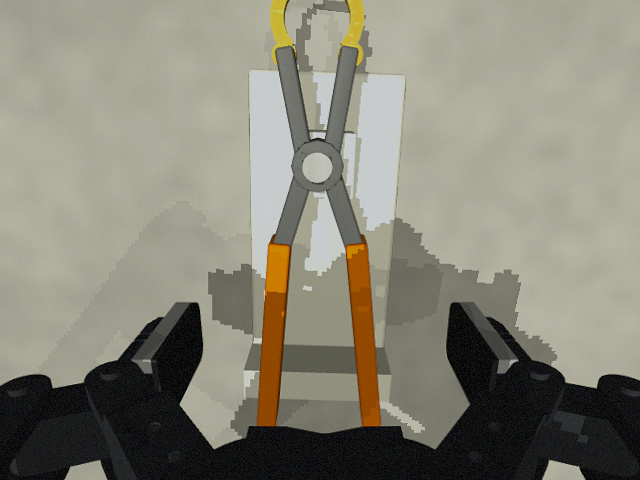

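>>> play_rows(rows=[[-0.2,0.2,0.8,-0.2],[-0.4,0.3,1.6,-0.2],[-0.4,0.3,2.3,-0.2],[-0.4,0.3,2.8,-0.2],[-0.4,0.3,2.8,-0.2]])

```text
time: 4.15
tcp_pos: [518.5, -247.1, 14.8]
tcp_rot: [2.31, -2.129, -0.004]
ft_force: [-0.9, 0.4, 0.4]
gripper_width: 85.3
```

```bash
python3 - <<'E'
from h import *
grab('side','s5')
crop('side0',250,120,200,150,4,'c5')
crop('s5',250,120,200,150,4,'c5')
a=cur();s=manip.get_state();print(s['time'],s['tcp_pos'],a[1][:,0],s['ft_force'],s['qd'].round(3),step(a,T_of((520.5,-248,16),-85.3)))
E
```

```text
4.2 [ 518.8186912  -247.46790057   15.48726929] [ 0.08104154 -0.99671012 -0.00109617] [-0.31592357 -0.10171856  0.02220866] [ 0.001 -0.012 -0.015  0.002  0.003 -0.   ] (array([ 0.07, -0.16, -0.05]), -0.1)
```

View pics/c5.png

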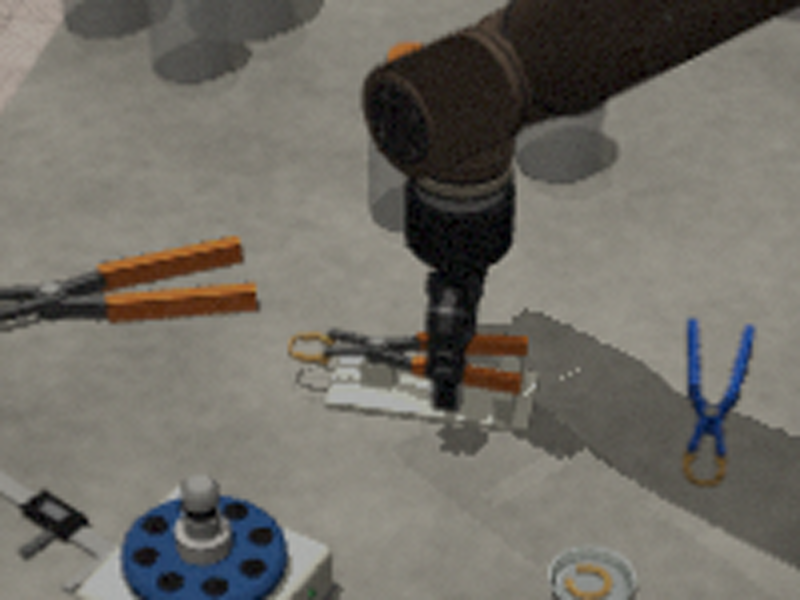

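>>> play_rows(rows=[[0.0,-0.1,0.0,0],[0.0,-0.1,0.0,0],[0.0,-0.1,0.0,0],[0.0,-0.1,0.0,0],[0.0,-0.1,0.0,0]], fingers=255, newtons=60)

```text
time: 4.62
tcp_pos: [521.0, -248.8, 18.6]
tcp_rot: [2.31, -2.127, 0.002]
ft_force: [0.9, -1.5, 1.4]
gripper_width: 27.0
```

>>> play_rows(rows=[[0.0,0,0.0,0],[0.0,0,0.0,0],[0.0,0,0.0,0],[0.0,0,0.0,0],[0.0,0,0.0,0]])

```text
time: 5.03
tcp_pos: [521.2, -248.9, 18.6]
tcp_rot: [2.31, -2.128, 0.004]
ft_force: [-3.3, -0.2, 8.7]
gripper_width: 27.5
```

```bash
python3 - <<'E'
from h import *
grab('wrist','w6');grab('side','s6')
crop('s6',310,185,90,60,8,'c6')
a=cur();s=manip.get_state();print(s['time'],s['tcp_pos'],a[1][:,0],s['ft_force'],s['gripper_width'])
E
```

```text
5.1333 [ 521.16541598 -248.87005548   18.62643932] [ 0.0821036  -0.99662128  0.00224071] [-3.21073626  0.13481469  8.65789223] 27.68941594828539
```

View pics/w6.png

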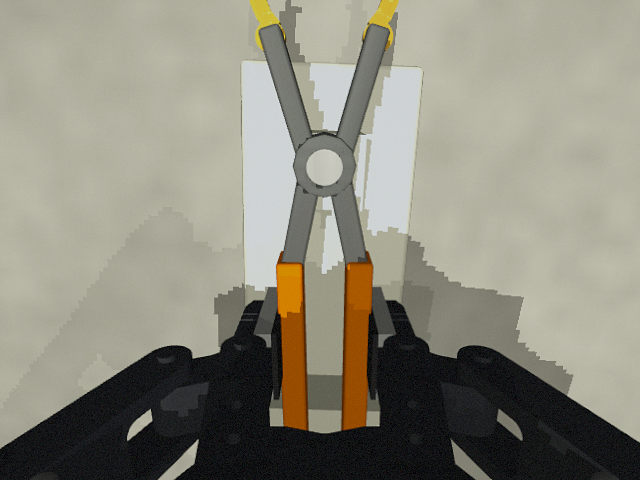

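View pics/c6.png

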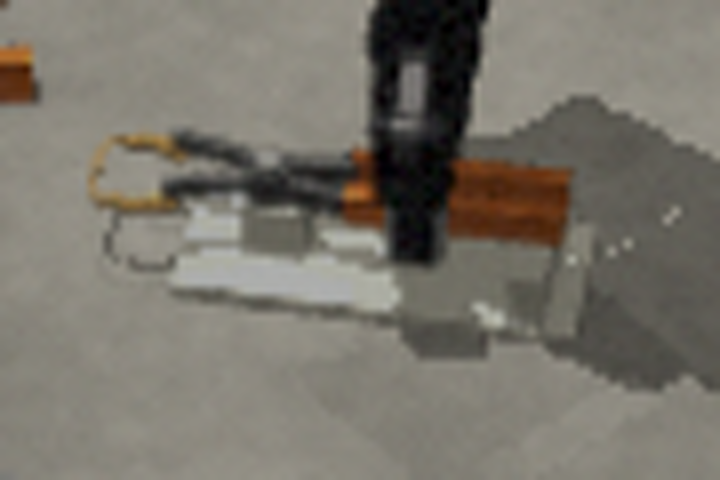

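>>> play_rows(rows=[[0,0,-0.3,0],[0,0,-1.0,0],[0,0,-2.5,0],[0,0,-4.5,0],[0,0,-6.5,0]])

```text
time: 5.55
tcp_pos: [519.5, -247.0, 81.2]
tcp_rot: [2.31, -2.129, -0.004]
ft_force: [0.3, 0.5, -1.3]
gripper_width: 27.4
```

>>> play_rows(rows=[[0,0,-2.0,0],[0,0,-4.0,0],[0,0,-6.0,0],[0,0,-7.5,0],[0,0,-7.5,0]])

```text
time: 5.97
tcp_pos: [522.2, -248.8, 160.5]
tcp_rot: [-2.309, 2.128, -0.011]
ft_force: [1.3, -0.0, -0.6]
gripper_width: 27.3
```

```bash
python3 - <<'E'
from h import *
a=cur();s=manip.get_state();print(s['time'],s['tcp_pos'],a[1],s['ft_force'],s['gripper_width'],s['qd'].round(3))
d=grab('side','s7');e=grab('scene','sc7');grab('wrist','w7')
# predict ring location
M=a[1]; print('ring pred',a[0]+M@np.array([0,-103,-15]), proj(d,a[0]+M@np.array([0,-103,-15])),proj(e,a[0]+M@np.array([0,-103,-15])))
E
```

```text
5.9667 [ 522.21121413 -248.79167469  160.49858896] [[ 0.08130375 -0.99667166  0.00594158]
 [-0.99667907 -0.08132857 -0.00406181]
 [ 0.00453151 -0.00559161 -0.9999741 ]] [ 1.34009064 -0.03869619 -0.60298768] 27.278570380671468 [-0.003  0.037  0.037  0.001 -0.043  0.007]
ring pred [ 624.77927139 -240.35390504  176.07413626] [326.2 166.7] [240.4 215.6]
```

View pics/sc7.png

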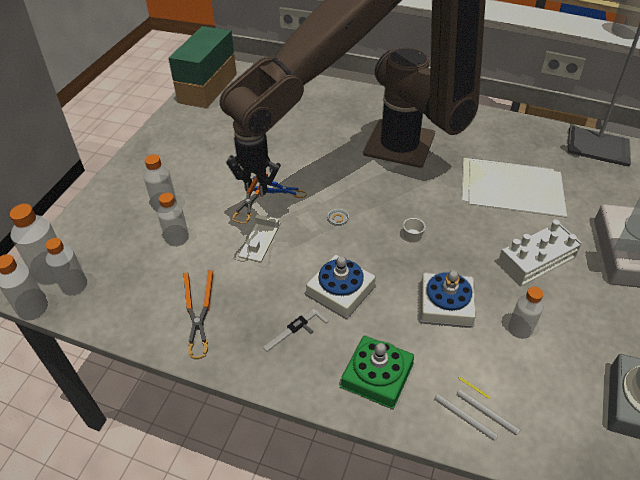

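View pics/s7.png

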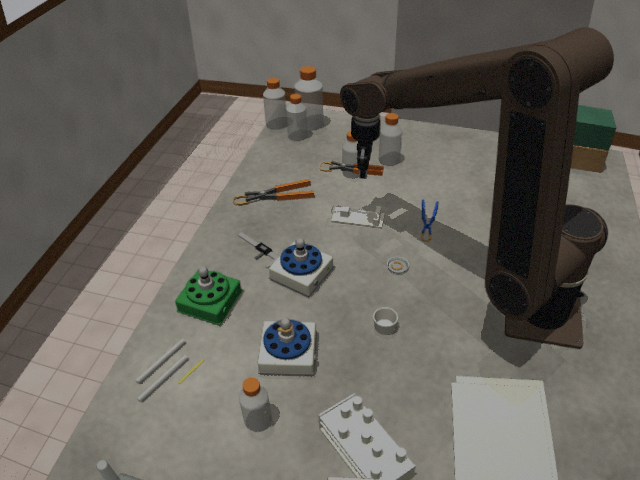

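View pics/w7.png

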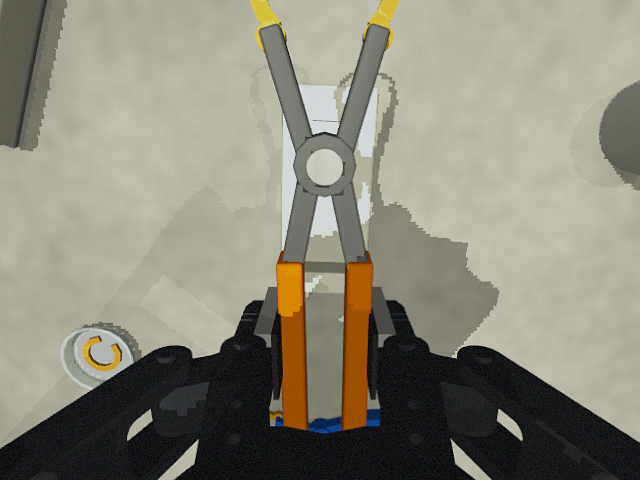

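```bash
python3 - <<'E'
from h import *
crop('s7',305,145,60,45,9,'c7a');crop('sc7',220,190,60,45,9,'c7b')
a=cv2.imread('pics/c7a.png');b=cv2.imread('pics/c7b.png');cv2.imwrite('pics/c7.png',cv2.resize(np.vstack([a,b]),None,fx=.74,fy=.74) if 0 else np.vstack([a,b])[:,:])
cv2.imwrite('pics/c7a.png',a);cv2.imwrite('pics/c7b.png',b)
E
```

```text
(no output)
```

View pics/c7a.png

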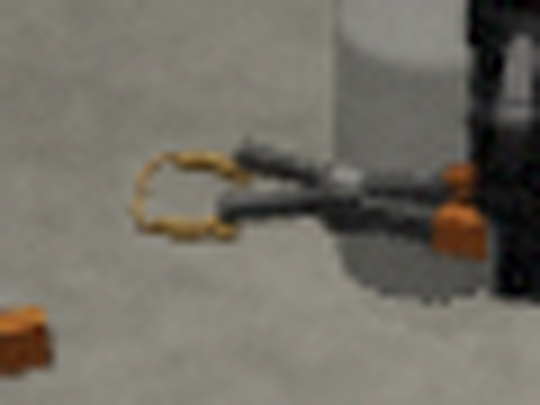

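View pics/c7b.png

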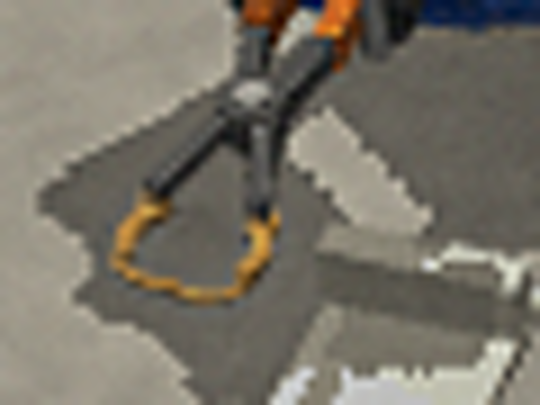

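>>> play_rows(rows=[[-1.5,-0.2,0,0],[-4.5,-0.5,0,0],[-8.0,-0.8,0,0],[-11.5,-1.2,0,0],[-15.0,-1.5,0,0]])

```text
time: 6.53
tcp_pos: [521.8, -94.5, 154.4]
tcp_rot: [2.308, -2.13, -0.006]
ft_force: [1.5, 0.1, -1.1]
gripper_width: 27.5
```

>>> play_rows(rows=[[-3.0,-0.3,0,0],[-5.5,-0.6,0,0],[-7.5,-0.8,0,0],[-8.5,-0.9,0,0],[-9.0,-0.9,0,0]])

```text
time: 6.95
tcp_pos: [523.7, -4.6, 154.9]
tcp_rot: [2.311, -2.126, -0.004]
ft_force: [0.7, -0.2, -2.2]
gripper_width: 27.6
```

```bash
python3 - <<'E'
from h import *
np.set_printoptions(precision=2,suppress=True)
for n in ('w8','w8b'): 
    grab('wrist',n); a=cur();print(a[0])
s=manip.get_state();print(s['time'],a[1],s['ft_force'],s['gripper_width'],s['qd'].round(3))
d=load('w8b');print(proj(d,(629.3,12,122)),proj(d,(629.3,12,82)))
E
```

```text
[523.87  -4.85 155.17]
[524.2   -5.96 155.44]
7.05 [[ 0.08 -1.   -0.  ]
 [-1.   -0.08  0.  ]
 [-0.    0.   -1.  ]] [-0.26 -0.39 -2.27] 27.48840097961908 [-0.03  0.   -0.01 -0.01 -0.   -0.01]
[303.7  13.7] [307.7  32.4]
```

View pics/w8b.png

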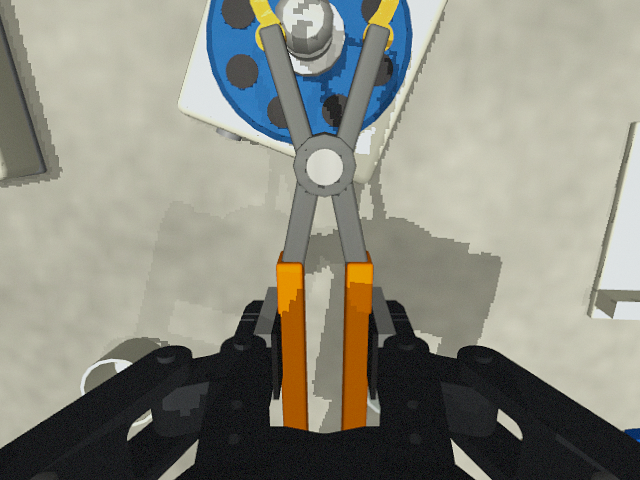

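```bash
python3 - <<'E'
from h import *
crop('w8b',240,0,160,110,5,'c8')
crop('w1',380,210,80,80,7,'c1')
E
```

```text
(no output)
```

View pics/c8.png

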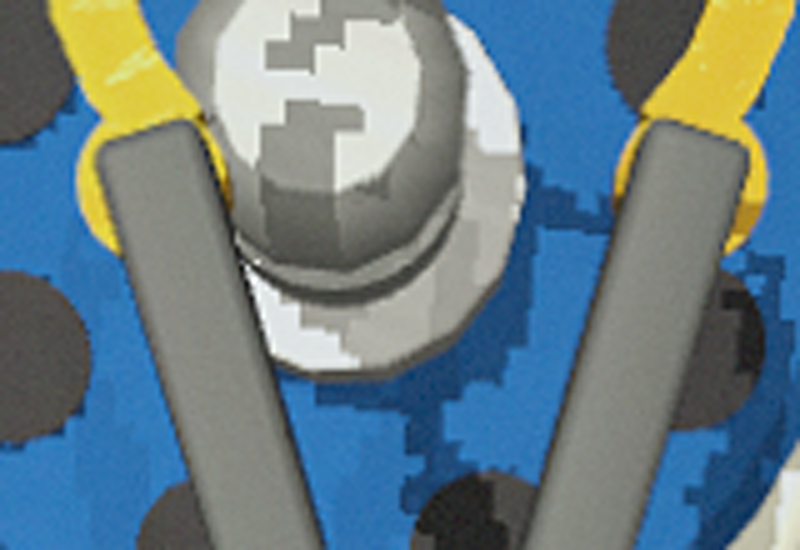

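View pics/c1.png

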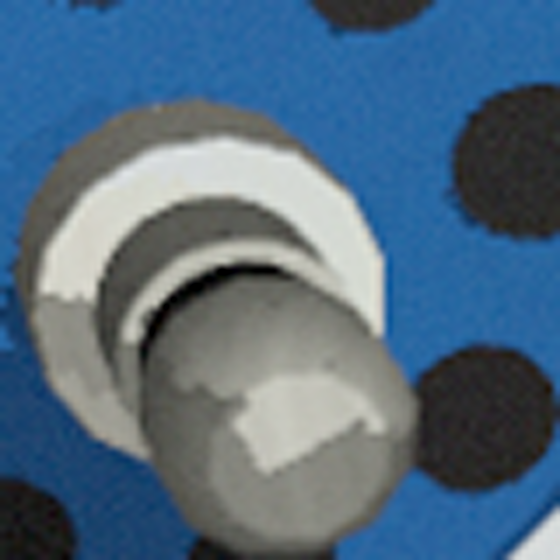

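```bash
python3 - <<'E'
from h import *
np.set_printoptions(precision=1,suppress=True)
d=load('w8b')
A=lambda x,y:(285+x/4.5-.4,5+y/4.5-.4)
w=load('w2b'); 
top=atz(w,*A(221,42),35);lf=atz(w,*A(123,160),33);rt=atz(w,*A(320,160),33);print('closed ring front edge',top,lf,rt,np.linalg.norm(lf-rt)); print('grip est', top[:2]-(18+103)*np.array([np.cos(.081),np.sin(.081)]))
print('spindle top',atz(d,303,17.2,122), 'hub right edge',atz(d,240+523/5-.4,185/5-.4,82),'hub near', atz(d,240+365/5,378/5-.4,82))
# tool-frame of features
def tool(d,u,v,ztool):
    C=np.array(d['tool_from_camera']);xd=(u-d['cx'])/d['fx'];yd=(v-d['cy'])/d['fy'];x,y=xd,yd
    for _ in range(20): k=1+d['k1']*(x*x+y*y);x,y=xd/k,yd/k
    r=C[:3,:3]@[x,y,1];o=C[:3,3];return o+r*(ztool-o[2])/r[2]
print('tips mid',tool(d,324.2,34,-17),'pivot',tool(d,324.1,166,-26),'handle front',tool(d,(277+372)/2,263,-26))
print('handle widths',tool(d,277,264,-26)-tool(d,372,264,-26),'lobes',tool(d,255.2,35,-15),tool(d,393.2,35,-15))
s=load('s7');e=load('sc7')
# s7 pose
p=np.array([522.21,-248.79,160.5])
M=T_of(p,-85.34)[1]
f=tri((s,305+135/9-.4,145+195/9-.4),(e,220+195/9-.4,190+298/9-.4));print('front',f,M.T@(f[0]-p))
q=tri((s,305+345/9-.4,145+178/9-.4),(e,220+250/9-.4,190+95/9-.4));print('pivot',q,M.T@(q[0]-p))
q=tri((s,325.4,166.3),(e,241.3,217));print('ringc',q,M.T@(q[0]-p))
E
```

```text
closed ring front edge [ 639.4 -238.2   35. ] [ 621.5 -224.2   33. ] [ 624.  -255.3   33. ] 31.224516232696967
grip est [ 518.8 -248. ]
spindle top [628.1  12.2 122. ] hub right edge [628.9  -5.4  82. ] hub near [610.3   8.   82. ]
tips mid [ -0.1 -91.1 -17. ] pivot [ -0.2 -55.7 -26. ] handle front [ -0.1 -27.  -26. ]
handle widths [-28.2  -0.   -0. ] lobes [-19.6 -91.2 -15. ] [ 19.3 -91.2 -15. ]
front (array([ 643.2, -231.2,  177.1]), [3.6, 3.6]) [  -7.7 -122.   -16.6]
pivot (array([ 579. , -243.1,  187.4]), [2.0, 2.0]) [ -1.  -57.1 -26.9]
ringc (array([ 627.4, -237.7,  176.9]), [1.8, 1.8]) [  -2.5 -105.7  -16.4]
```

>>> play_rows(rows=[[-0.4,0.0,0.5,0],[-0.8,0.0,1.0,0],[-1.1,0.0,1.5,0],[-1.1,0.0,1.5,0],[-1.1,0.0,1.5,0]])

```text
time: 7.47
tcp_pos: [523.4, 4.2, 140.5]
tcp_rot: [2.309, -2.129, -0.002]
ft_force: [0.6, -0.2, -1.4]
gripper_width: 27.1
```

```bash
python3 - <<'E'
from h import *
np.set_printoptions(precision=2,suppress=True)
for n in ('w9','w9b'): 
    grab('wrist',n); a=cur();print(a[0])
s=manip.get_state();print(s['time'],a[1],s['qd'].round(3))
print('ring',a[0]+a[1]@[-.1,-104,-16])
crop('w9b',240,0,160,110,5,'c9')
E
```

```text
[523.78   4.12 140.98]
[524.02   4.08 141.33]
7.5667 [[ 0.08 -1.    0.  ]
 [-1.   -0.08 -0.  ]
 [ 0.   -0.   -1.  ]] [ 0. -0. -0.  0.  0. -0.]
ring [627.67  12.58 157.33]
```

View pics/c9.png

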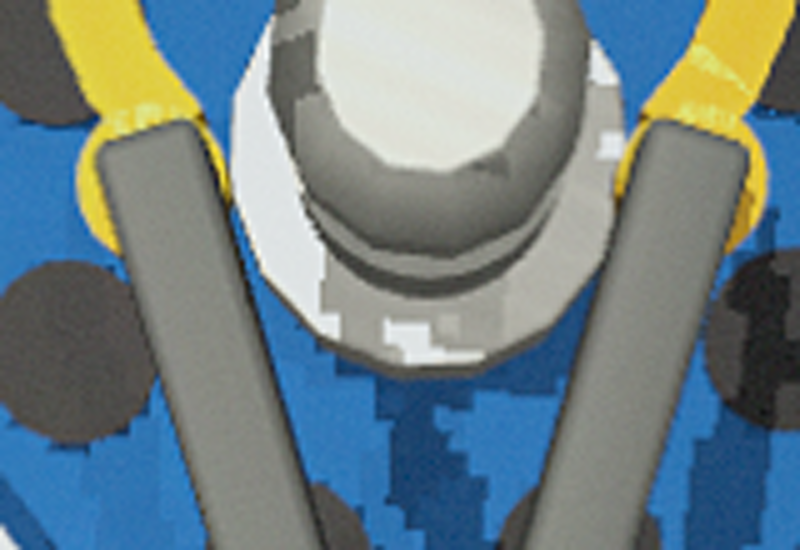

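```bash
python3 - <<'E'
from h import *
np.set_printoptions(precision=2,suppress=True)
d=load('w9b')
print(atz(d,240+431/5-.4,172/5-.4,122)+[8,0,0],atz(d,240+431/5-.4,258/5-.4,117)+[12,0,0],'hubnear',atz(d,240+428/5-.4,378/5-.4,81.5)+[18,0,0], 'lat',atz(d,240+(230+625)/10-.4,27,82), d['cx'])
a=cur();print(a[0])
E
```

```text
[628.49  11.54 122.  ] [627.41  11.11 117.  ] hubnear [627.78  10.8   81.5 ] lat [629.9   12.48  82.  ] 324.25319200499615
[524.02   4.08 141.33]
```

>>> play_rows(rows=[[0.0,0.0,0.7,0],[0.0,0.0,1.4,0],[0.0,0.0,2.0,0],[0.0,0.0,2.4,0],[0.0,0.0,2.4,0]])

```text
time: 7.98
tcp_pos: [522.8, 4.6, 115.6]
tcp_rot: [2.309, -2.128, -0.004]
ft_force: [-0.0, -0.3, -2.7]
gripper_width: 27.0
```

```bash
python3 - <<'E'
from h import *
np.set_printoptions(precision=2,suppress=True)
for n,c in (('s10','side'),('sc10','scene'),('w10','wrist')): 
    grab(c,n); a=cur();print(a[0])
s=manip.get_state();print(s['time'],a[1][:,2],s['ft_force'])
r=a[0]+a[1]@[-.1,-104,-16]
print('ring',r)
for n,W,H in(('s10',60,60),('sc10',60,60)):
    d=load(n);p=proj(d,r);x,y=int(p[0])-30,int(p[1])-30;crop(n,x,y,60,60,9,'c'+n);print(n,x,y,p)
crop('w10',240,0,160,110,5,'cw10')
E
```

```text
[523.27   4.53 116.28]
[523.69   4.45 116.89]
[524.02   4.42 117.35]
8.1333 [ 0. -0. -1.] [ 0.1   0.07 -1.84]
ring [627.67  12.97 133.35]
s10 269 207 [299.6 237.7]
sc10 311 224 [341.4 254.8]
```

View pics/cs10.png

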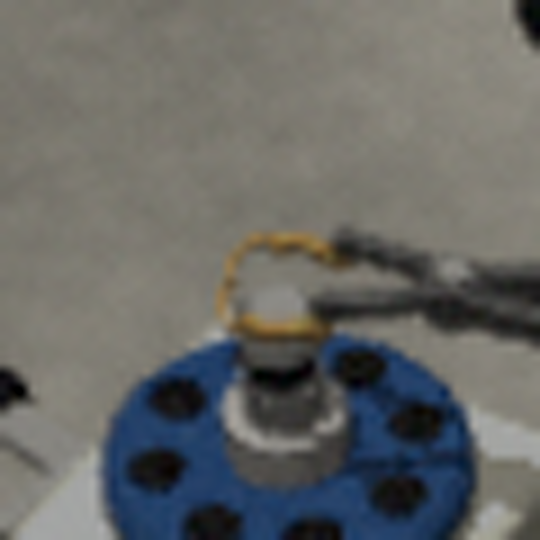

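View pics/csc10.png

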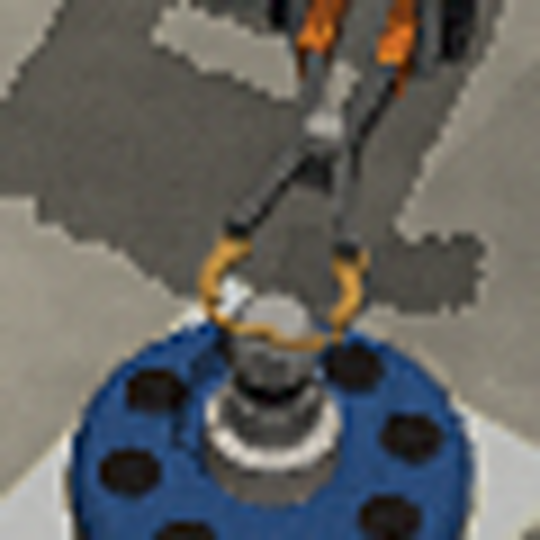

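View pics/cw10.png

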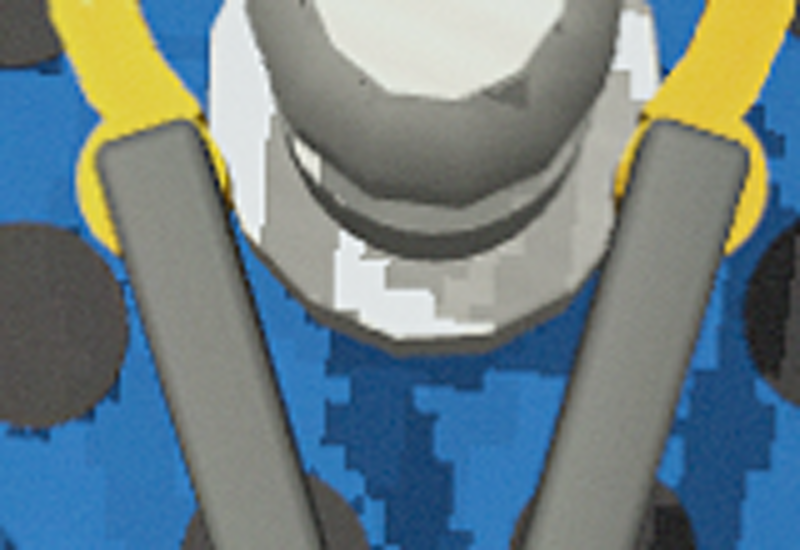

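```bash
python3 - <<'E'
from h import *
np.set_printoptions(precision=1,suppress=True)
for n,x,y in(('s10',269,207),('sc10',311,224)):
    d=load(n); f=lambda X:(proj(d,X)-[x,y]+.4)*9
    c=np.array((628,12.2,0))
    print(n,'top',f(c+[0,0,122]),'groove',f(c+[0,0,102]),'hubtop',f(c+[0,0,82]),'ring',f((627.7,13,133.3)))
    for k in((10,0,0),(0,10,0),(0,0,10)): print(k,f(c+[0,0,122]+np.array(k))-f(c+[0,0,122]))
E
```

```text
s10 top [280.8 307.8] groove [283.5 360.9] hubtop [287.1 412.2] ring [279.  279.9]
(10, 0, 0) [-35.1  -5.4]
(0, 10, 0) [-10.8  24.3]
(0, 0, 10) [ -1.8 -26.1]
sc10 top [272.7 310.5] groove [271.8 360.9] hubtop [270.9 411.3] ring [277.2 280.8]
(10, 0, 0) [-11.7  27. ]
(0, 10, 0) [36.9  9. ]
(0, 0, 10) [  0.9 -26.1]
```

>>> play_rows(rows=[[0.05,0.0,0.0,0],[0.05,0.0,0.3,0],[0.05,0.0,0.7,0],[0.05,0.0,1.1,0],[0.05,0.0,1.3,0]])

```text
time: 8.55
tcp_pos: [523.5, 4.0, 103.5]
tcp_rot: [2.309, -2.129, -0.002]
ft_force: [-1.4, 0.5, -1.6]
gripper_width: 27.5
```

>>> play_rows(rows=[[0.0,0.0,0,0],[0.0,0.0,0,0],[0.0,0.0,0,0],[0.0,0.0,0,0],[0.0,0.0,0,0]])

```text
time: 8.97
tcp_pos: [524.1, 3.9, 104.6]
tcp_rot: [-2.31, 2.129, -0.001]
ft_force: [0.1, -0.2, -1.4]
gripper_width: 27.0
```

```bash
python3 - <<'E'
from h import *
np.set_printoptions(precision=2,suppress=True)
for n,c in (('s11','side'),('sc11','scene'),('w11','wrist')): 
    grab(c,n); a=cur();print(a[0])
s=manip.get_state();print(s['time'],a[1],s['ft_force'],s['moment'])
crop('s11',269,207,60,60,9,'cs11');crop('sc11',311,224,60,60,9,'csc11')
crop('w11',240,0,160,110,5,'cw11')
E
```

```text
[524.11   3.88 104.54]
[524.05   3.9  104.49]
[524.04   3.89 104.47]
9.1167 [[ 0.08 -1.    0.  ]
 [-1.   -0.08 -0.  ]
 [ 0.   -0.   -1.  ]] [ 0.11 -0.53 -0.89] [-0.02  0.    0.  ]
```

View pics/cs11.png

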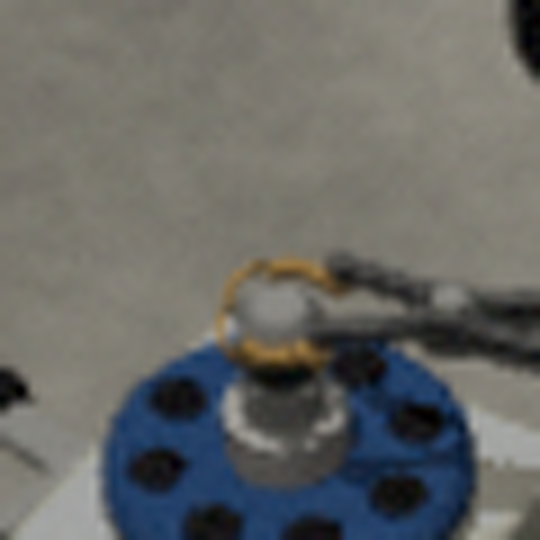

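View pics/csc11.png

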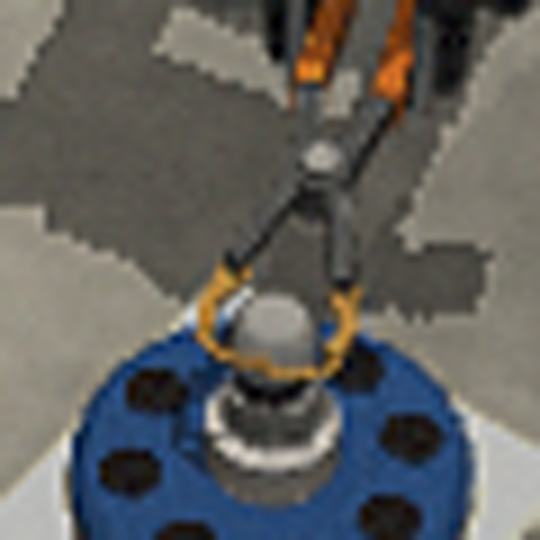

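View pics/cw11.png

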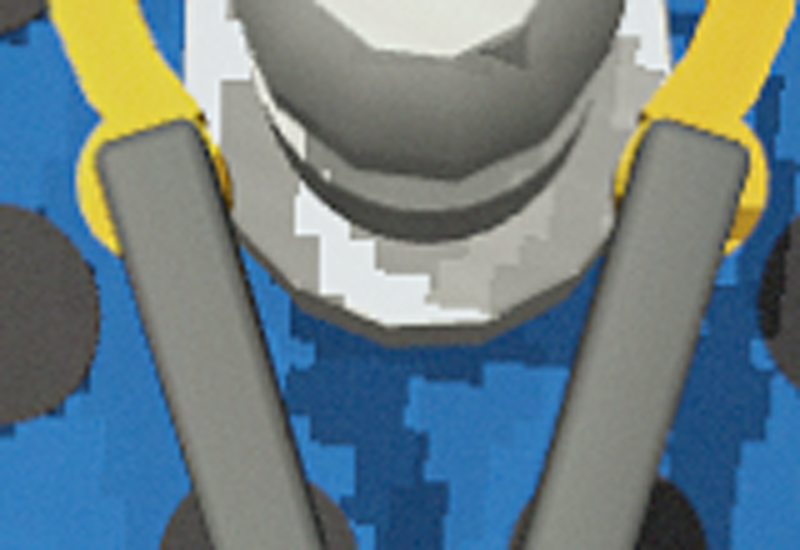

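>>> play_rows(rows=[[0.0,0.0,0.2,0],[0.0,0.0,0.4,0],[0.0,0.0,0.6,0],[0.0,0.0,0.8,0],[0.0,0.0,0.9,0]])

```text
time: 9.53
tcp_pos: [523.7, 4.0, 94.8]
tcp_rot: [2.31, -2.129, -0.001]
ft_force: [0.0, 0.3, -1.5]
gripper_width: 27.1
```

>>> play_rows(rows=[[0.0,0.0,0.2,0],[0.0,0.0,0.4,0],[0.0,0.0,0.6,0],[0.0,0.0,0.75,0],[0.0,0.0,0.75,0]])

```text
time: 9.95
tcp_pos: [523.7, 4.0, 87.4]
tcp_rot: [2.31, -2.129, -0.001]
ft_force: [0.7, -0.3, -2.1]
gripper_width: 27.4
```

>>> play_rows(rows=[[0.0,0.0,0,0],[0.0,0.0,0,0],[0.0,0.0,0,0],[0.0,0.0,0,0],[0.0,0.0,0,0]])

```text
time: 10.37
tcp_pos: [524.0, 3.9, 87.9]
tcp_rot: [-2.31, 2.129, -0.0]
ft_force: [0.3, 0.5, -1.1]
gripper_width: 27.1
```

```bash
python3 - <<'E'
from h import *
np.set_printoptions(precision=2,suppress=True)
for n,c in (('s12','side'),('sc12','scene'),('w12','wrist')): 
    grab(c,n); a=cur();print(a[0])
s=manip.get_state();print(s['time'],a[1],s['ft_force'],s['moment'],s['gripper_width'])
crop('s12',274,222,50,45,12,'cs12');crop('sc12',316,239,50,45,12,'csc12')
crop('w12',240,0,160,110,5,'cw12')
for n,x,y in(('s12',274,222),('sc12',316,239)):
    d=load(n); f=lambda X:(proj(d,X)-[x,y]+.46)*12
    print(n,[f((628,12.2,z)) for z in (107,102,97)])
E
```

```text
[524.01   3.92  87.93]
[523.97   3.92  87.89]
[523.98   3.91  87.88]
10.5167 [[ 0.08 -1.    0.  ]
 [-1.   -0.08 -0.  ]
 [ 0.   -0.   -1.  ]] [ 0.16  0.06 -1.28] [-0.05  0.03 -0.02] 27.459911154675247
s12 [array([317.52, 283.92]), array([318.72, 301.92]), array([319.92, 318.72])]
sc12 [array([303.12, 285.12]), array([303.12, 301.92]), array([303.12, 318.72])]
```

View pics/cs12.png

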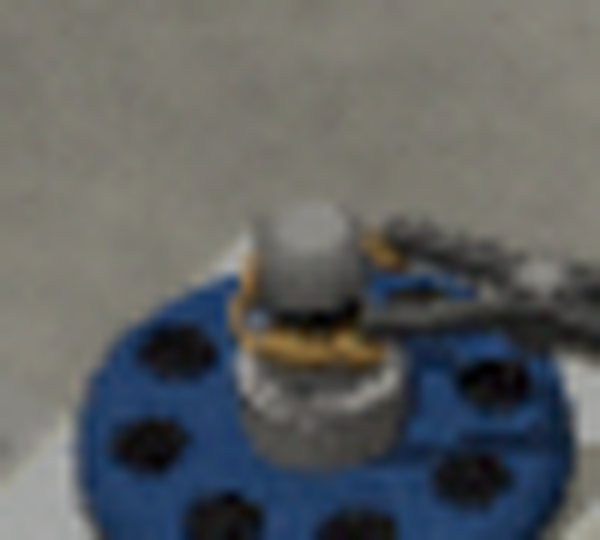

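View pics/csc12.png

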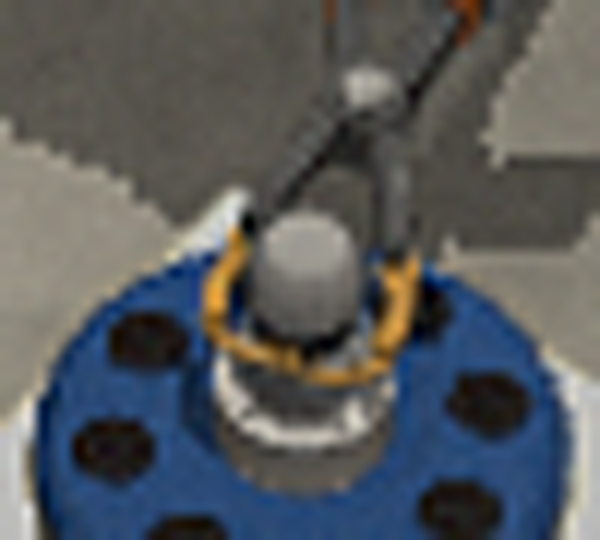

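View pics/cw12.png

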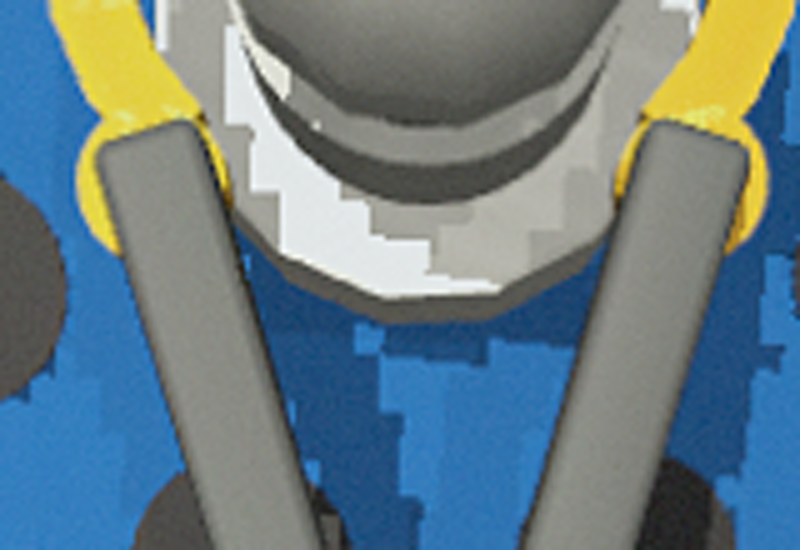

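```bash
python3 - <<'E'
from h import *
t=np.linspace(0,2*np.pi,73)
def draw(tag,x,y,w,h,f,circs,out):
    d=load(tag); im=cv2.resize(cv2.imread(f'pics/{tag}.png')[y:y+h,x:x+w],None,fx=f,fy=f,interpolation=cv2.INTER_CUBIC)
    b=im.copy()
    for (cx,cy,z,r,col) in circs:
        P=np.array([(proj(d,(cx+r*np.cos(a),cy+r*np.sin(a),z))-[x,y]+.5)*f for a in t]).round().astype(int)
        cv2.polylines(b,[P],True,col,1)
    cv2.imwrite(f'pics/{out}.png',np.hstack([im,b]))
S=(628,12.2)
for tag,x,y in(('s12',282,232),('sc12',323,247)):
    # ring model z101 red, 103 green,105 magenta ; spindle top + hub cyan for calibration
    draw(tag,x,y,34,34,11,[(*S,122,8,(255,255,0)),(*S,82,18,(255,255,0)),(*S,102,17,(0,0,255)),(*S,104,17,(0,255,0))],'o'+tag)
for tag,x,y in(('s10',282,232),('sc10',323,247)):
    draw(tag,x,y,34,34,11,[(*S,122,8,(255,255,0)),(*S,82,18,(255,255,0)),(*S,107,12,(0,255,0)),(*S,97,12,(0,0,255))],'o'+tag)
E
```

```text
(no output)
```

View pics/os12.png

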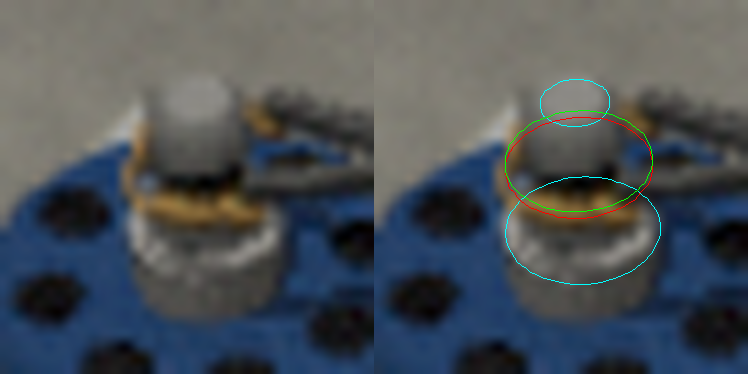

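View pics/osc12.png

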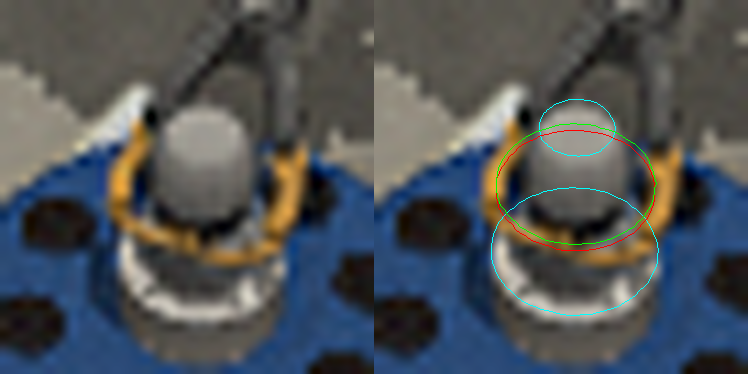

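View pics/os10.png

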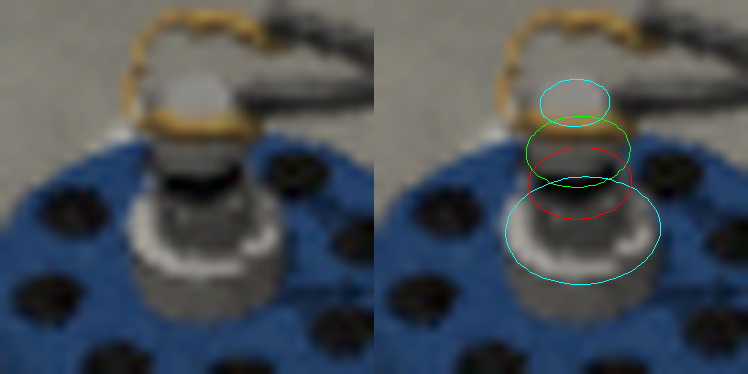

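View pics/osc10.png

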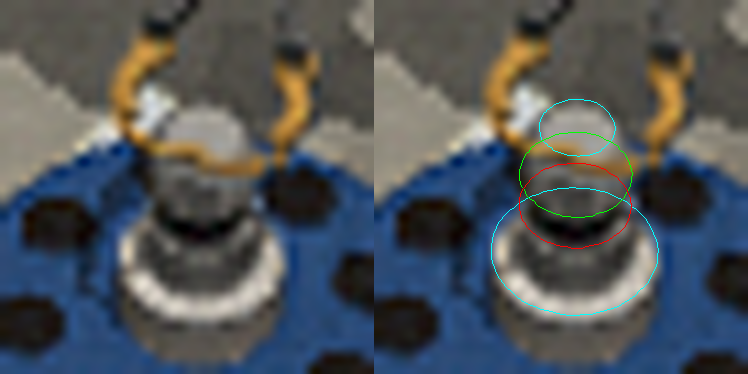

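```bash
python3 - <<'E'
from h import *
np.set_printoptions(precision=1,suppress=True)
for tag in('w12','w11','w6'):
    d=load(tag); C=np.array(d['tool_from_camera'])
    def pt(u,v,n=2):
        Q=[]
        for i in range(-n,n+1):
            for j in range(-n,n+1):
                z=d['depth'][v+j,u+i]
                if z<=0: continue
                xd=(u+i-d['cx'])/d['fx'];yd=(v+j-d['cy'])/d['fy'];x,y=xd,yd
                for _ in range(10): k=1+d['k1']*(x*x+y*y);x,y=xd/k,yd/k
                Q.append(C[:3,:3]@np.array([x*z,y*z,z])+C[:3,3])
        return np.median(Q,0) if Q else None
    print(tag)
    for n,u,v in(('tipL',270,32),('tipR',379,32),('ringL',258,8),('ringR',392,8),('armL',285,80),('armR',363,80),('pivot',324,166),('hL',290,285),('hR',358,285),('hL2',293,400),('hR2',355,400)): print(n,pt(u,v))
E
```

```text
w12
tipL [-14.3 -90.4 -23.8]
tipR [ 14.2 -90.5 -23.9]
ringL [-18.3 -97.9 -16.1]
ringR [ 18.5 -97.9 -16.1]
armL [-10.7 -78.5 -23.9]
armR [ 10.2 -78.5 -24.2]
pivot [ -0.2 -55.9 -27. ]
hL [-10.6 -19.6 -25.1]
hR [ 10.1 -19.6 -24.9]
hL2 [-10.6  22.  -25.4]
hR2 [ 10.1  21.9 -25.1]
w11
tipL [-14.2 -90.3 -24.3]
tipR [ 14.2 -90.3 -24. ]
ringL [-18.4 -98.  -15.9]
ringR [ 18.4 -97.9 -16.3]
armL [-10.6 -78.5 -24.3]
armR [ 10.2 -78.5 -24. ]
pivot [ -0.2 -55.8 -27. ]
hL [-10.6 -19.7 -25.1]
hR [ 10.2 -19.6 -25.2]
hL2 [-10.6  21.8 -25.4]
hR2 [ 10.1  21.8 -25.2]
w6
tipL [-14.2 -90.3 -24.4]
tipR [ 14.1 -90.4 -24.2]
ringL [-18.3 -97.9 -16.2]
ringR [ 18.5 -97.8 -16.3]
armL [-10.6 -78.4 -24.4]
armR [ 10.2 -78.4 -24.4]
pivot [ -0.2 -55.9 -27.7]
hL [-10.5 -19.7 -25.3]
hR [ 10.1 -19.6 -25.4]
hL2 [-10.6  21.7 -25.3]
hR2 [ 10.1  21.9 -25.2]
```

```bash
python3 - <<'E'
from h import *
np.set_printoptions(precision=1,suppress=True)
d=load('w12'); a=cur()
u=240+428/5-.4
for n,y,z,r in(('107rim',127,107,12),('97rim',164,97,12),('base82',203,82,12),('hubtop',298,82,18),('hubtop',322,66,18)):
    X=atz(d,u,y/5-.4,z); T=a[1].T@(X-a[0]); print(n,T,'centre y',T[1]-r, dep(d,u,y/5-2))
E
```

```text
107rim [  0.1 -93.  -19.1] centre y -104.96938062239589 [616.6  11.3 109.6]
97rim [  0.1 -92.8  -9.1] centre y -104.7942360621111 [616.9  11.3  97. ]
base82 [  0.2 -92.9   5.9] centre y -104.94592639760351 [616.7  11.3  84.8]
hubtop [  0.2 -87.1   5.9] centre y -105.0790377237088 [611.2  10.8  82.8]
hubtop [  0.2 -87.2  21.9] centre y -105.22407883832444 [610.7  10.8  73.4]
```

>>> play_rows(rows=[[0.01,-0.03,0,0],[0.02,-0.06,0,0],[0.02,-0.08,0,0],[0.02,-0.08,0,0],[0.02,-0.08,0,0]])

```text
time: 10.93
tcp_pos: [524.8, 3.8, 87.8]
tcp_rot: [2.31, -2.129, -0.0]
ft_force: [0.3, -0.1, -1.3]
gripper_width: 27.3
```

>>> play_rows(rows=[[0,0,0,0],[0,0,0,0],[0,0,0,0],[0,0,0,0],[0,0,0,0]])

```text
time: 11.35
tcp_pos: [524.7, 3.8, 87.8]
tcp_rot: [2.31, -2.129, 0.0]
ft_force: [0.3, -0.4, -0.7]
gripper_width: 27.3
```

```bash
python3 - <<'E'
from h import *
np.set_printoptions(precision=2,suppress=True)
for n,c in (('s13','side'),('sc13','scene'),('w13','wrist')): grab(c,n); a=cur();print(a[0])
s=manip.get_state();print(s['time'],'ring',a[0]+a[1]@[.05,-103.9,-14.2],s['ft_force'],s['moment'],s['gripper_width'],s['qd'].round(3))
a=[cv2.resize(cv2.imread(f'pics/{t}.png')[y:y+36,x:x+36],None,fx=10,fy=10,interpolation=cv2.INTER_CUBIC) for t,x,y in(('s13',282,232),('sc13',323,245))]
cv2.imwrite('pics/c13.png',np.hstack(a))
E
```

```text
[524.78   3.79  87.85]
[524.78   3.77  87.84]
[524.76   3.79  87.82]
11.5 ring [628.32  12.18 102.02] [ 0.18  1.56 -2.54] [-0.02 -0.01  0.03] 27.344702877537266 [-0.  0.  0. -0.  0.  0.]
```

View pics/c13.png

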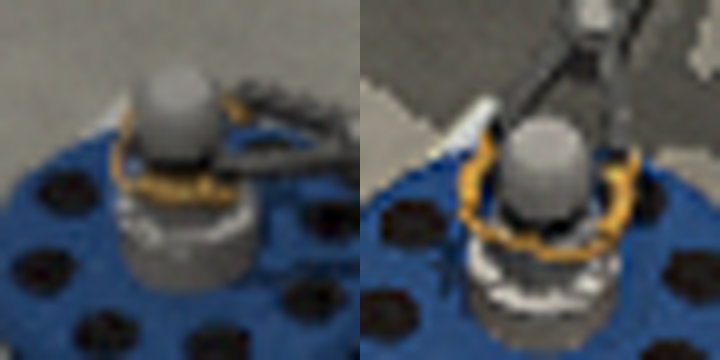

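View pics/sc13.png

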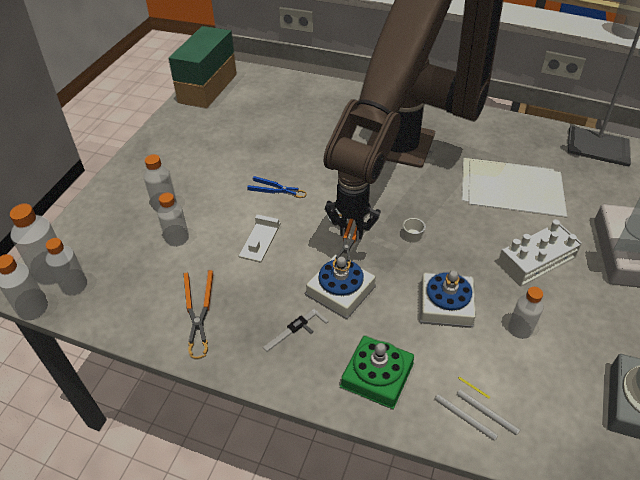

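The ring surrounds the spindle at the black groove (side crop around (297,250), scene crop around (342,268)), and nothing else has moved. The wrist force is about the weight of the pliers, so nothing is pressing. I'm handing it in.

```bash
python3 -c "
from rig import manip
print(manip.sign_off())"
```

```text
the job is handed in; nothing more can be done
None
```

I picked up the small orange pliers from the white rest and squeezed them fully at 60 N. I brought the spread ring down over the bare spindle of the blue/white spinner at about (628, 12). I then handed in at 11.5 s, still squeezing.

**Last checks:**
- **Height:** the ring centre was at z ≈ 102.0 mm, against the groove's 102 mm.
- **Centring:** the ring was within about 0.5 mm of the spindle axis by the wrist camera, with about 2.5 mm of room all round.
- **Level:** when I last measured it, just before a final 0.8 mm sideways shift, the wrist depth showed left and right tips and handles level to about 0.3 mm.
- **Not pressing:** the wrist force was 1–3 N, roughly the weight of the pliers plus noise.
- **Other things:** in the scene picture, nothing else appeared moved.

**Readings that disagreed:**
- The finger opening read about 27.3 mm, against the stated 30 mm for fully squeezed. The wrist picture shows the handles parallel, so I took it as a reading offset.
- The overview cameras differed from the wrist camera by about 1–2 mm, which is within the calibration tolerance. I used the wrist camera for the final centring.
- While the fingers closed on the rest, the wrist showed about 9 N upward. This went away once the pliers were lifted.

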